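Press the jammed coffee capsule home

TASK

The red coffee capsule has jammed part-way down the clear tube with the red collar. Take the wooden tamper out of its stand, push the capsule with it all the way down until it sits firmly on the one below, and leave the tamper standing in that tube. Leave the green capsules in the other tube where they are.

Things in the scene. Friction and masses are not known exactly. Their poses are not given: they have to be found in the camera images.
- tamper: Light wood tamper, 110 mm long, about 100 g, upright in the 35 mm hole of a dark round wooden stand (64 mm wide, 65 mm high, fixed; foot 35 mm above the worktop, 30 mm deep). Origin: centre of the underside of its foot; z up along it. Foot: disc of 30 mm diameter, 12 mm high; shaft 16 mm. Top: round knob of 34 mm diameter, 72 to 107 mm above the origin, cylindrical (grip here) from 82 to 98 mm.
- red_tube_mouth (a point): Centre of the open mouth of the target tube: clear, upright, fixed on a dark 64 mm round base, with a red collar (56 mm outside) round the mouth. Bore 44 mm; mouth 92 mm above the worktop; z up. Inside are two red capsules, 39 mm wide, 20 mm high, lids flat: one at the bottom, the jammed one above, its lid 18 to 28 mm below the mouth at first, 44 mm when home.
- red_capsule (a joint): How far the jammed red capsule has slid down its tube, in m: 0 is highest (lid 18 mm below the mouth), 0.026 fully home on the capsule below (a hard stop). It starts between 0 and 0.010, stays where it is left, and takes a push of about 5 N to slide (the tamper's weight does not move it).
- green_capsule_lid (a point): Centre of the lid of the upper green capsule in the second tube, the same as the first but with a green collar and green capsules; its mouth is 18 to 28 mm above this point. Not to be moved. Stand and tubes are in a row near the right edge, in any order; left of them stand a toaster oven (200 mm high) and over it a wall cabinet (underside 560 mm above the worktop), so carry the tamper low.
Mind the look-alikes: they are no part of the job. There is more than one size of the part that bears red_tube_mouth; the job needs the middle-sized.

How it is judged (in metres and radians):
On the way:
1. the tamper's foot is inside the red-collared tube (at least 10 mm below its mouth) while the capsule is still more than 8 mm short of home (horizontal distance between tamper and red_tube_mouth below 0.015 m and z of tamper in the frame of red_tube_mouth below -0.01 m and value of joint red_capsule below 0.018 m), for 0.05 s.
At the end, for the whole second after the job is handed in: The red capsule is home (within 4 mm of its stop), and the tamper stands at rest in the red-collared tube: foot within 15 mm of the tube's axis and at least 34 mm below its mouth, leaning less than 25 degrees (value of joint red_capsule above 0.022 m and horizontal distance between tamper and red_tube_mouth below 0.015 m and z of tamper in the frame of red_tube_mouth below -0.034 m and angle between tamper's own z axis and vertical below 0.45 rad and linear speed of tamper below 0.03 m/s); the robot touches nothing.
It fails at once if the green capsule is moved by more than 4 mm (distance of green_capsule_lid from where it was at the start of the episode above 0.004 m).
It also fails if it takes over 35 s, if anything falls off the work surface, if the arm or the gripper's body presses on something with over 40 N, if the wrist force passes 120 N, or if a joint passes its speed limit or range.

ROBOT

A 7-joint arm with a two-finger parallel gripper is mounted at the origin on a cart in front of the work surface, level with it; the furniture and walls round the work are solid. World frame = base frame: x ahead of the robot, y to its left, z up, the work surface at z = 0. Lengths are in mm, angles in degrees, forces in N, time in s.
With the tool pointing down it reaches from about 400 to 850 mm from the base axis. Payload 10.4 kg.
Tool frame: the origin (TCP) lies midway between the tips of the shut fingers; the grasp point (between the pads) lies ctrl.grip_point_offset behind it (ctrl.grip_point_offset is the distance from the TCP to the grasp point, in mm); z points along the fingers, y is the line along which they close (so a half turn about z gives the same grasp; the last joint's range is limited). The gripper opens to 85 mm and grips with 20 to 120 N. Pads are 22 mm wide; open, the fingers measure 114 mm over their backs; the gripper's body (76 mm by 85 mm) begins 54 mm behind the grasp point. The pads swing forward as they close: fully open they stand 13 mm farther back than shut.
Start: joints at [66.944, 19.034, -3.707, 83.658, 1.238, 77.344, -5.071], TCP at [231.732, -580.475, 231.338] pointing down, gripper open.
Joint ranges: [-148.97, 148.97], [-28.65, 121.19], [-84.17, 76.75], [9.2, 138.47], [-72.65, 252.65], [3.7, 117.97], [-149.18, 149.18]. Speed limits (degrees/s): [127.2, 127.2, 159.86, 159.86, 180, 180, 180].

INTERFACE

Orientations are given as a 3x3 rotation matrix whose columns are the frame's x, y, z axes.
In Python, from bench import ctrl gives the robot as it stands.
- The arm moves only by the tool step_arm, never from a script. Its argument "series" is text: rows parted by semicolons, each of 7 numbers parted by spaces: the finger opening in m, from 0 to 0.0854, then the shift along the tool's x, y, z in m, then the turn, a rotation vector about the tool's x, y, z in degrees. In form: jaw dx dy dz ax ay az; .... A call has 1 to 20 rows; each row is the pose to reach, as a shift and turn from the pose commanded when the call began, along the tool's axes at that moment; what a row does not reach only later rows make up. A row lasts 1/8 s, in which the tool goes at most 62.5 mm and 10.7 degrees, less where a joint would pass 70% of its speed; a pose out of reach is approached as far as the arm can. A call with a gripper value outside its range is refused whole. The fingers move at their own pace and stop on an object; the grip force is fixed at half the most. Time passes only in rows, so rows that repeat a pose let the fingers close. It gives the time, the measured TCP pose, the force, the opening and the grip force at its end, in the units of the state.
- ctrl.sense(): the state, without advancing time (a new reading comes with each control period).
- ctrl.capture(name): name is "side" or "top"; returns (picture, depth): 420x560x3 uint8, red, green, blue; 420x560 float32, mm along the optical axis (not along the pixel's ray), 0 where there is no reading.
- ctrl.get_calibration(name): a dict with "vertical_fov" (degrees; the focal length in pixels is half the picture's height over the tangent of half this angle, whatever the lens; pixels are square), "cx", "cy" (the principal point, pixels), "k1" (the pictures are not rectified: a ray, as slopes to the right and down, at radius r is drawn at 1 + k1 r^2 times it, then the intrinsics apply), "R" (3x3) and "t" (3): a world point X has camera coordinates R X + t. Camera axes: x right, y down, z forward; pixel columns grow to the right and rows downward; lengths in mm; the calibration is good to about 2 mm. A picture is of the moment at which its call begins. get_calibration takes no time and is no camera call.
- ctrl.job_done(): hands the job in; it is judged then, once.
Trained networks look in the newest picture that a camera, given by its name, has taken for a name from the list of things; names that differ only in an ending like _2 or _b are one class to them, and where a whole thing is asked for, a point or a joint stands for the part that bears it (a point fixed in the world has none). Each returns a list of dicts, best first, with "p" (0 to 1); they miss things now and then, are a little off and sometimes report something else, mostly with a low value. They report only what shows in the picture. A call takes as long as a camera call. They do not tell look-alikes from the thing itself.
- ctrl.regions_of(camera, name): "mask" (420x560 bool, what is visible of it) and "point" ([column, row] in pixels, amid what is visible of it).
The state is a dict: "t": time; "joint_positions": joint angles; "qvel": joint speeds; "tau": joint torques, N m; "tool_pos": TCP position; "eef_rot": TCP orientation; "ft_force": force on the tool from outside, world axes, zero at the start; "torque": the same for the moment, N m; "grip_width": finger opening in mm; "gripper_force": force on a finger pad.
Only numpy, scipy, OpenCV 4.12 (cv2) and the standard library are available. Lean on these libraries where they do the work, as an engineer would, in place of code of your own. Each camera call takes 0.05 s, during which the arm holds its last target. There are 200 camera calls.

## Working session

There is one attempt and no reset: what is moved stays moved. The work goes in short steps, Python scripts to look and compute and a tool call to move; the robot and the scene stay as the last step left them, time stands still between calls to the robot, and variables do not carry over. Pictures are saved under pics/ and viewed, at most 10 in all, crops included, and the job is handed in when it is done.

Besides the shell and the picture viewer there is one more tool, called after "Request:" by a JSON object that holds its "fn" and its "kwargs", one argument or row to a line. step_arm: Moves the arm, as the interface text tells. Its arguments: {"type":"object","properties":{"series":{"type":"string"}},"required":["series"]}

```bash
mkdir -p pics; cat > h.py <<'E'
import numpy as np,cv2
from bench import ctrl
def K(n):
    c=ctrl.get_calibration(n); f=210/np.tan(np.radians(c["vertical_fov"]/2))
    return c,np.array([[f,0,c["cx"]],[0,f,c["cy"]],[0,0,1]]),np.array([c["k1"],0,0,0.])
def ray(n,px):
    c,k,d=K(n); s=cv2.undistortPoints(np.array(px,float).reshape(-1,1,2),k,d).reshape(-1,2)
    return np.c_[s,np.ones(len(s))]
def world(n,px,z):  # depth z
    c=K(n)[0]; R=np.array(c["R"]);t=np.array(c["t"])
    return (ray(n,px)*np.array(z).reshape(-1,1)-t)@R
def plane(n,px,h):
    c=K(n)[0]; R=np.array(c["R"]);t=np.array(c["t"])
    d=ray(n,px)@R; o=-R.T@t
    return o+d*((h-o[2])/d[:,2:])
def cloud(n,dep):
    v,u=np.nonzero(dep>0); return np.c_[u,v],world(n,np.c_[u,v],dep[v,u])
E
python3 - <<'E'
from h import *
for n in("side","top"):
    p,d=ctrl.capture(n); cv2.imwrite(f"pics/{n}0.png",p[:,:,::-1]); np.save(n+"0.npy",d)
    for o in("tamper","red_tube_mouth","red_capsule","green_capsule_lid"):
        try:
            for r in ctrl.regions_of(n,o):
                m=r["mask"]&(d>0); v,u=np.nonzero(m); W=world(n,np.c_[u,v],d[v,u])
                print(n,o,round(r["p"],2),np.round(r["point"]),m.sum(),np.round(np.median(W,0)),np.round(np.percentile(W,2,0)),np.round(np.percentile(W,98,0)))
        except Exception as e: print(n,o,e)
s=ctrl.sense();print(s["t"],s["tool_pos"],s["eef_rot"],ctrl.grip_point_offset)
E
```

```text
side tamper 0.85 [195. 227.] 582 [ 478. -202.  120.] [ 463. -211.   47.] [ 492. -177.  142.]
side red_tube_mouth 0.91 [211. 215.] 558 [513. -99.  42.] [ 496. -107.   -1.] [531. -67.  62.]
side red_tube_mouth 0.89 [254. 242.] 1426 [ 575. -208.   61.] [ 550. -220.    0.] [ 603. -167.   90.]
side red_tube_mouth 0.74 [361. 210.] 2289 [ 802. -194.   81.] [ 774. -212.    4.] [ 842. -144.  120.]
side red_capsule 0.44 [212. 206.] 8 [515. -81.  49.] [512. -82.  48.] [519. -78.  50.]
side red_capsule 0.43 [252. 229.] 73 [ 579. -181.   64.] [ 567. -188.   62.] [ 593. -172.   66.]
side green_capsule_lid 0.62 [297. 222.] 88 [ 665. -196.   70.] [ 651. -205.   68.] [ 677. -185.   71.]
top tamper 0.58 [310. 282.] 265 [ 482. -192.  142.] [ 466. -213.   48.] [ 496. -177.  146.]
top red_tube_mouth 0.96 [300. 127.] 1535 [ 804. -171.   99.] [ 774. -208.    8.] [ 843. -135.  125.]
top red_tube_mouth 0.84 [261. 266.] 288 [515. -87.  52.] [ 499. -105.    4.] [533. -69.  66.]
top red_tube_mouth 0.73 [303. 237.] 642 [ 576. -188.   68.] [ 549. -214.    5.] [ 602. -162.   94.]
top red_tube_mouth 0.63 [308. 234.] 253 [ 578. -190.   67.] [ 561. -207.   62.] [ 596. -173.   70.]
top red_capsule 0.82 [298. 123.] 372 [ 813. -171.   99.] [ 793. -192.   97.] [ 834. -148.  102.]
top red_capsule 0.79 [308. 236.] 228 [ 578. -190.   67.] [ 563. -207.   64.] [ 593. -172.   70.]
top red_capsule 0.51 [254. 265.] 82 [515. -84.  52.] [506. -95.  49.] [524. -75.  55.]
top green_capsule_lid 0.77 [312. 191.] 250 [ 662. -202.   72.] [ 645. -219.   69.] [ 680. -185.   76.]
0.5 [ 231.72435345 -580.45369923  231.29415622] [[ 9.28755500e-01  3.70692891e-01  4.25165169e-05]
 [ 3.70692891e-01 -9.28755501e-01  4.52850981e-06]
 [ 4.11661353e-05  1.15546922e-05 -9.99999999e-01]] 18.700000000000003
```

View pics/side0.png

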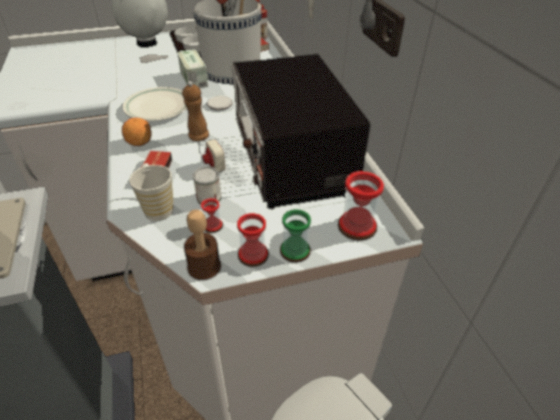

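View pics/top0.png

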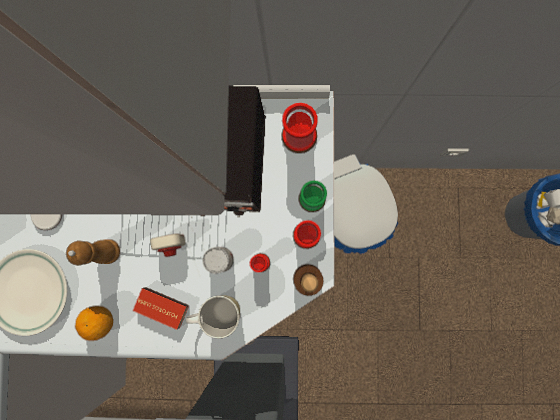

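The side picture shows the stand with the tamper at (200,240). The candidates for the red tube are the small one at (211,215), the middle one at (253,240) and the large one at (361,205); the green tube is at (296,236). The wooden pepper mill at (196,112) is a tamper look-alike. By size (mouth at z≈92) the middle one is at about (576,-190), next to the stand. Next I fit the centres and check with a close crop.

```bash
python3 - <<'E'
from h import *
from scipy.optimize import least_squares
def fit(P,r=None):
    f=lambda q:np.hypot(*(P[:,:2]-q[:2]).T)-(r or q[2])
    return least_squares(f,[*P[:,:2].mean(0),r or 25],loss="soft_l1",f_scale=2).x
for n in("side","top"):
    d=np.load(n+"0.npy"); _,W=cloud(n,d)
    near=lambda c,r:W[np.hypot(*(W[:,:2]-c).T)<r]
    A=near((578,-190),45); R=A[(A[:,2]>82)&(A[:,2]<97)]; T=near((480,-195),40)
    k=T[(T[:,2]>115)]; s=T[(T[:,2]>55)&(T[:,2]<75)]
    print(n,"collar",fit(R).round(1),len(R),R[:,2].max().round(),"lid",A[(A[:,2]>58)&(A[:,2]<75)].mean(0).round(1))
    side=k[(k[:,2]<133)] ; print(" knob mean",k.mean(0).round(1),"ext",k.min(0).round(),k.max(0).round(),"fit r17",fit(side,17).round(1) if len(side)>5 else None,len(side),"stand",fit(s).round(1),len(s))
    p=cv2.imread(f"pics/{n}0.png"); c=p[180:290,160:400] if n=="side" else p[90:310,230:350]
    c=cv2.resize(c,None,fx=3 if n=="side" else 2.6,fy=3 if n=="side" else 2.6,interpolation=cv2.INTER_CUBIC); cv2.imwrite(f"pics/{n}c.png",c)
    for h in(145,):
        g=ctrl.get_calibration(n); print(" cam",(-np.array(g["R"]).T@g["t"]).round())
E
```

```text
side collar [ 576.6 -192.6   24.9] 310 92.0 lid [ 577.3 -191.6   66.5]
 knob mean [ 477.4 -201.8  132.6] ext [ 461. -212.  115.] [ 494. -182.  144.] fit r17 [ 477.8 -193.    17. ] 153 stand [ 477.  -195.9   25.1] 591
 cam [ 467. -757.  656.]
top collar [ 578.3 -189.2   24.5] 243 96.0 lid [ 579.  -189.5   67.2]
 knob mean [ 481.6 -192.   140.8] ext [ 465. -208.  119.] [ 497. -176.  147.] fit r17 [ 480.4 -192.7   17. ] 9 stand [ 479.8 -192.9   26.4] 438
 cam [ 543. -164.  923.]
```

View pics/sidec.png

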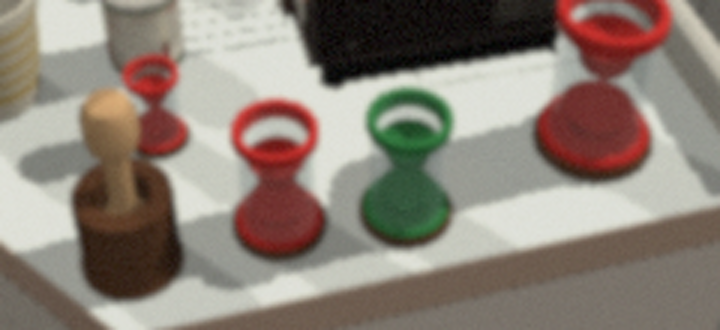

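The crop confirms it: tamper knob at (110,120), middle red tube at (275,125) with its lid visible inside, green tube to its right at (410,120). Estimates are tamper at (479,-193), tube at (577.5,-191) and lid z≈67, so the joint starts at about 7 mm. Moving above the tamper.

Request:
{"fn": "step_arm", "kwargs": {
  "series": "0.085 0.047 -0.034 0 0 0 0; 0.085 0.094 -0.067 0 0 0 0; 0.085 0.141 -0.101 0 0 0 0; 0.085 0.188 -0.135 0 0 0 0; 0.085 0.235 -0.169 0 0 0 0; 0.085 0.282 -0.203 0 0 0 0; 0.085 0.329 -0.237 0 0 0 0; 0.085 0.358 -0.257 0 0 0 0; 0.085 0.373 -0.268 0 0 0 0; 0.085 0.373 -0.268 0 0 0 0; 0.085 0.373 -0.268 0 0 0 0; 0.085 0.373 -0.268 0 0 0 0"
}}

```text
t: 2.0
tool_pos: [478.2, -194.5, 231.3]
eef_rot: [[0.929, 0.369, -0.0], [0.369, -0.929, -0.0], [-0.0, 0.0, -1.0]]
ft_force: [0.1, -0.5, 0.4]
grip_width: 85.0
gripper_force: 0.0
```

```bash
python3 - <<'E'
from h import *
p,d=ctrl.capture("side"); np.save("s1.npy",d); cv2.imwrite("pics/s1.png",cv2.resize(p[100:300,120:400,::-1],None,fx=2.5,fy=2.5))
s=ctrl.sense(); print(s["t"],s["tool_pos"].round(1) if hasattr(s["tool_pos"],"round") else s["tool_pos"],np.round(s["eef_rot"],4))
_,W=cloud("side",d); T=W[np.hypot(W[:,0]-479,W[:,1]+193)<60]
for a,b in((115,122),(122,130),(130,138)): 
    q=T[(T[:,2]>a)&(T[:,2]<b)]; print(a,len(q),q.min(0).round(),q.max(0).round())
for z in range(160,260,10):
    q=T[(T[:,2]>z)&(T[:,2]<z+10)]; print(z,len(q),q.mean(0).round(),q[:,1].min().round(),q[:,1].max().round()) if len(q) else 0
E
```

```text
2.05 [ 478.3 -194.3  231.3] [[ 9.294e-01  3.692e-01 -0.000e+00]
 [ 3.692e-01 -9.294e-01 -3.000e-04]
 [-1.000e-04  3.000e-04 -1.000e+00]]
115 52 [ 461. -211.  115.] [ 494. -194.  122.]
122 61 [ 461. -212.  122.] [ 494. -195.  130.]
130 101 [ 462. -211.  130.] [ 494. -188.  138.]
240 83 [ 473. -189.  246.] -247.0 -151.0
250 146 [ 476. -199.  255.] -251.0 -150.0
```

View pics/s1.png

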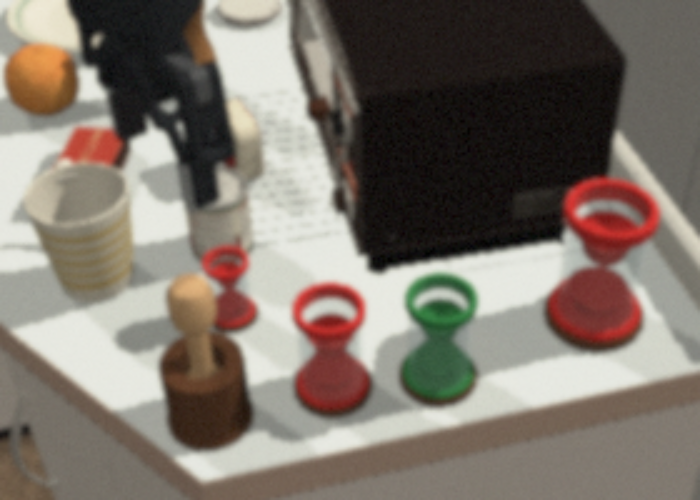

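The gripper (fingers at (200,170) in the crop) stands above the knob (190,295) and the way down is clear. Descend and grip.

Request:
{"fn": "step_arm", "kwargs": {
  "series": "0.085 0 -0.001 0.030 0 0 0; 0.085 0 -0.001 0.065 0 0 0; 0.085 0 -0.001 0.100 0 0 0; 0.085 0 -0.001 0.120 0 0 0; 0.085 0 -0.001 0.128 0 0 0; 0.085 0 -0.001 0.128 0 0 0; 0.045 0 -0.001 0.128 0 0 0; 0.045 0 -0.001 0.128 0 0 0; 0.025 0 -0.001 0.128 0 0 0; 0.025 0 -0.001 0.128 0 0 0; 0.025 0 -0.001 0.128 0 0 0; 0.025 0 -0.001 0.128 0 0 0; 0.025 0 -0.001 0.128 0 0 0"
}}

```text
t: 3.68
tool_pos: [478.9, -192.5, 104.0]
eef_rot: [[0.929, 0.371, 0.001], [0.371, -0.929, -0.001], [0.001, 0.001, -1.0]]
ft_force: [-0.9, 0.6, 6.6]
grip_width: 32.2
gripper_force: 59.6
```

Gripped (opening 32 mm, knob 34 mm). Lift and look.

Request:
{"fn": "step_arm", "kwargs": {
  "series": "0.025 0 0 -0.010 0 0 0; 0.025 0 0 -0.030 0 0 0; 0.025 0 0 -0.055 0 0 0; 0.025 0 0 -0.075 0 0 0; 0.025 0 0 -0.085 0 0 0; 0.025 0 0 -0.085 0 0 0; 0.025 0 0 -0.085 0 0 0"
}}

```text
t: 4.55
tool_pos: [478.0, -192.2, 187.5]
eef_rot: [[0.929, 0.371, -0.001], [0.371, -0.929, 0.0], [-0.001, -0.001, -1.0]]
ft_force: [0.4, -0.1, -1.0]
grip_width: 32.1
gripper_force: 59.5
```

```bash
python3 - <<'E'
from h import *
p,d=ctrl.capture("side"); cv2.imwrite("pics/s2.png",cv2.resize(p[100:300,120:400,::-1],None,fx=2.5,fy=2.5))
s=ctrl.sense(); print(s["t"],np.round(s["tool_pos"],1),s["grip_width"],np.round(s["ft_force"],1))
_,W=cloud("side",d); T=W[np.hypot(W[:,0]-479,W[:,1]+193)<25]
for a in range(66,200,6):
    q=T[(T[:,2]>a)&(T[:,2]<a+6)]
    if len(q): print(a,len(q),q.min(0).round(),q.max(0).round(),((q.min(0)+q.max(0))/2).round(1)[0])
E
```

```text
4.6 [ 478.  -192.2  187.4] 32.1551139124457 [-0.3  0.6 -1.9]
114 16 [ 463. -208.  116.] [ 489. -199.  120.] 476.4
120 40 [ 462. -209.  120.] [ 490. -196.  126.] 476.3
126 85 [ 463. -210.  126.] [ 491. -186.  132.] 477.2
132 46 [ 466. -207.  132.] [ 486. -190.  138.] 476.4
138 24 [ 470. -202.  138.] [ 484. -196.  144.] 476.9
144 22 [ 469. -202.  144.] [ 485. -195.  150.] 476.9
150 26 [ 470. -202.  150.] [ 484. -194.  156.] 477.1
156 23 [ 469. -202.  156.] [ 485. -194.  162.] 476.8
162 24 [ 470. -203.  162.] [ 484. -196.  168.] 476.7
168 23 [ 469. -202.  168.] [ 484. -194.  174.] 476.5
174 7 [ 470. -200.  175.] [ 474. -196.  178.] 471.9
180 5 [ 470. -215.  180.] [ 492. -197.  186.] 481.3
186 17 [ 464. -217.  186.] [ 495. -200.  191.] 479.6
192 28 [ 460. -218.  192.] [ 495. -179.  198.] 477.5
198 32 [ 459. -217.  198.] [ 479. -179.  204.] 468.9
```

View pics/s2.png

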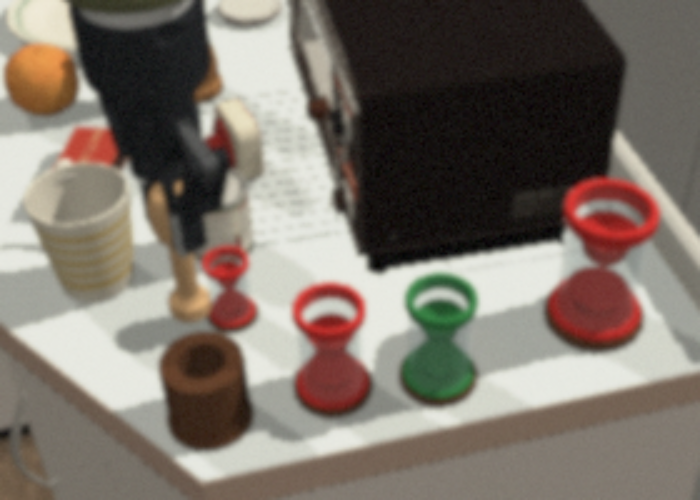

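The tamper hangs vertical in the fingers with its foot at (190,305) in the crop, z≈117, x≈477. The stand is empty. Carry it to the red tube and lower it until the foot is just inside.

Request:
{"fn": "step_arm", "kwargs": {
  "series": "0.025 0.020 0.0075 0 0 0 0; 0.025 0.047 0.0177 0 0 0 0; 0.025 0.074 0.028 0 0 0 0; 0.025 0.0935 0.035 0 0 0 0; 0.025 0.0935 0.035 0 0 0 0; 0.025 0.0935 0.035 0 0 0 0; 0.025 0.0935 0.035 0.008 0 0 0; 0.025 0.0935 0.035 0.018 0 0 0; 0.025 0.0935 0.035 0.018 0 0 0"
}}

```text
t: 5.72
tool_pos: [577.3, -190.2, 169.1]
eef_rot: [[0.929, 0.371, -0.002], [0.371, -0.929, 0.0], [-0.002, -0.001, -1.0]]
ft_force: [-0.5, 0.7, 0.3]
grip_width: 32.1
gripper_force: 59.6
```

```bash
python3 - <<'E'
from h import *
p,d=ctrl.capture("side"); cv2.imwrite("pics/s3.png",cv2.resize(p[140:290,190:350,::-1],None,fx=4,fy=4))
s=ctrl.sense(); print(s["t"],np.round(s["tool_pos"],1),s["grip_width"],np.round(s["ft_force"],1))
_,W=cloud("side",d); T=W[np.hypot(W[:,0]-577,W[:,1]+192)<35]
for a in range(82,160,6):
    q=T[(T[:,2]>a)&(T[:,2]<a+6)]
    if len(q): print(a,len(q),q.min(0).round(),q.max(0).round(),((q.min(0)+q.max(0))/2).round(1)[0])
E
```

```text
5.775 [ 577.8 -190.2  169.7] 31.989475690327744 [ 0.8  0.1 -0.8]
82 102 [ 549. -219.   82.] [ 603. -173.   88.] 576.1
88 139 [ 550. -219.   88.] [ 604. -169.   93.] 576.9
94 2 [ 579. -204.   98.] [ 588. -199.   99.] 583.2
100 37 [ 561. -207.  100.] [ 588. -192.  106.] 574.4
106 65 [ 561. -208.  106.] [ 589. -181.  112.] 575.3
112 58 [ 563. -204.  112.] [ 588. -185.  118.] 575.6
118 23 [ 569. -200.  118.] [ 583. -195.  124.] 575.9
124 19 [ 568. -199.  125.] [ 582. -190.  130.] 575.3
130 21 [ 568. -200.  130.] [ 582. -192.  135.] 575.1
136 22 [ 568. -201.  136.] [ 582. -190.  142.] 575.5
142 21 [ 569. -201.  142.] [ 583. -192.  148.] 575.6
148 24 [ 569. -200.  148.] [ 582. -192.  154.] 575.5
154 12 [ 569. -200.  155.] [ 577. -193.  160.] 572.6
```

View pics/s3.png

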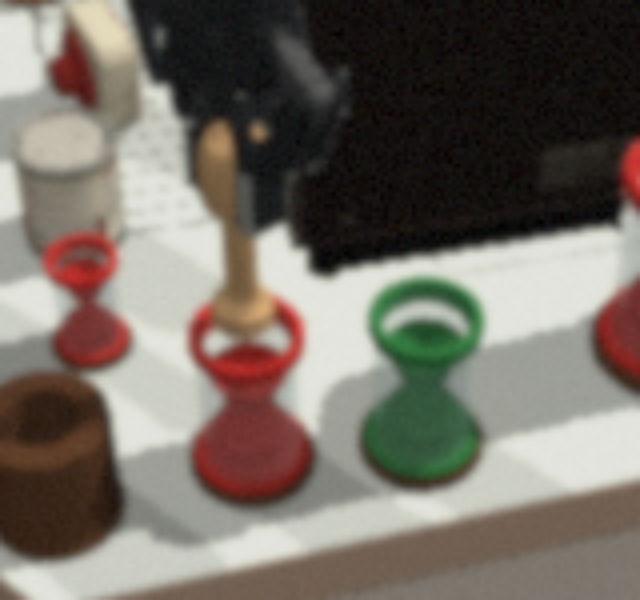

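The foot is centred over the mouth (245,320 in the crop), about 1 mm off the collar centre. Shift 1 mm and push down slowly.

Request:
{"fn": "step_arm", "kwargs": {
  "series": "0.025 0.001 0 0 0 0 0; 0.025 0.001 0 0.008 0 0 0; 0.025 0.001 0 0.016 0 0 0; 0.025 0.001 0 0.024 0 0 0; 0.025 0.001 0 0.027 0 0 0; 0.025 0.001 0 0.030 0 0 0; 0.025 0.001 0 0.034 0 0 0; 0.025 0.001 0 0.038 0 0 0; 0.025 0.001 0 0.042 0 0 0; 0.025 0.001 0 0.045 0 0 0; 0.025 0.001 0 0.048 0 0 0; 0.025 0.001 0 0.048 0 0 0"
}}

```text
t: 7.28
tool_pos: [579.1, -189.9, 121.9]
eef_rot: [[0.929, 0.371, -0.0], [0.371, -0.929, -0.0], [-0.0, -0.0, -1.0]]
ft_force: [0.4, -0.3, 0.5]
grip_width: 32.0
gripper_force: 59.7
```

Request:
{"fn": "step_arm", "kwargs": {
  "series": "0.025 0 0 0.002 0 0 0; 0.025 0 0 0.003 0 0 0"
}}

```text
t: 7.52
tool_pos: [579.3, -189.9, 119.4]
eef_rot: [[0.929, 0.371, 0.0], [0.371, -0.929, -0.0], [0.0, 0.0, -1.0]]
ft_force: [-0.4, -0.0, 5.0]
grip_width: 32.5
gripper_force: 60.0
```

Request:
{"fn": "step_arm", "kwargs": {
  "series": "0.025 0 0 0.001 0 0 0; 0.025 0 0 0.002 0 0 0"
}}

```text
t: 7.78
tool_pos: [579.2, -189.9, 117.4]
eef_rot: [[0.929, 0.371, 0.0], [0.371, -0.929, -0.0], [0.0, 0.0, -1.0]]
ft_force: [0.9, -0.1, 4.9]
grip_width: 32.2
gripper_force: 60.0
```

Sliding at about 5 N. Keep going until the hard stop.

Request:
{"fn": "step_arm", "kwargs": {
  "series": "0.025 0 0 0.001 0 0 0; 0.025 0 0 0.002 0 0 0"
}}

```text
t: 8.02
tool_pos: [580.1, -189.8, 116.9]
eef_rot: [[0.929, 0.371, 0.002], [0.371, -0.929, -0.001], [0.002, 0.001, -1.0]]
ft_force: [-3.0, 1.9, 19.0]
grip_width: 32.2
gripper_force: 61.5
```

Request:
{"fn": "step_arm", "kwargs": {
  "series": "0.025 0 0 0.001 0 0 0; 0.025 0 0 0.002 0 0 0"
}}

```text
t: 8.28
tool_pos: [581.0, -189.6, 116.7]
eef_rot: [[0.929, 0.371, 0.004], [0.371, -0.929, -0.001], [0.004, 0.003, -1.0]]
ft_force: [-6.1, 3.6, 31.4]
grip_width: 32.5
gripper_force: 62.7
```

Hard stop reached: force rises to 31 N at TCP z≈117, against 118 expected. Ease off, open and rise.

Request:
{"fn": "step_arm", "kwargs": {
  "series": "0.025 0 0 -0.002 0 0 0; 0.025 0 0 -0.003 0 0 0; 0.060 0 0 -0.003 0 0 0; 0.085 0 0 -0.003 0 0 0; 0.085 0 0 -0.003 0 0 0; 0.085 0 0 -0.003 0 0 0; 0.085 0 0 -0.003 0 0 0; 0.085 0 0 -0.020 0 0 0; 0.085 0 0 -0.050 0 0 0; 0.085 0 0 -0.090 0 0 0; 0.085 0 0 -0.120 0 0 0; 0.085 0 0 -0.130 0 0 0; 0.085 0 0 -0.130 0 0 0"
}}

```text
t: 9.9
tool_pos: [579.3, -189.8, 243.8]
eef_rot: [[0.929, 0.371, 0.001], [0.371, -0.929, -0.0], [0.001, 0.001, -1.0]]
ft_force: [-1.0, 0.0, -0.7]
grip_width: 84.5
gripper_force: 0.0
```

```bash
python3 - <<'E'
from h import *
p,d=ctrl.capture("side"); cv2.imwrite("pics/s4.png",cv2.resize(p[140:290,190:350,::-1],None,fx=4,fy=4))
s=ctrl.sense(); print(s["t"],np.round(s["tool_pos"],1),s["grip_width"],np.round(s["ft_force"],1))
_,W=cloud("side",d); T=W[np.hypot(W[:,0]-577,W[:,1]+192)<35]
for a in range(95,175,6):
    q=T[(T[:,2]>a)&(T[:,2]<a+6)]
    if len(q): print(a,len(q),q.min(0).round(),q.max(0).round(),((q.min(0)+q.max(0))/2).round(1)[0])
E
```

```text
9.95 [ 578.9 -189.8  242.7] 84.89236875259866 [ 0.  -0.6 -0.1]
95 20 [ 570. -200.   95.] [ 585. -191.  100.] 577.5
101 23 [ 570. -200.  101.] [ 585. -192.  106.] 577.7
107 10 [ 571. -200.  107.] [ 583. -193.  110.] 576.6
113 6 [ 571. -206.  116.] [ 583. -202.  119.] 576.9
119 29 [ 562. -208.  119.] [ 593. -192.  124.] 577.4
125 37 [ 562. -209.  125.] [ 592. -194.  131.] 577.1
131 48 [ 562. -209.  131.] [ 592. -196.  137.] 576.9
137 48 [ 561. -208.  137.] [ 593. -192.  143.] 576.8
143 72 [ 562. -209.  143.] [ 594. -185.  149.] 577.9
149 129 [ 564. -207.  149.] [ 592. -180.  155.] 578.0
155 15 [ 572. -199.  155.] [ 586. -185.  157.] 578.9
```

View pics/s4.png

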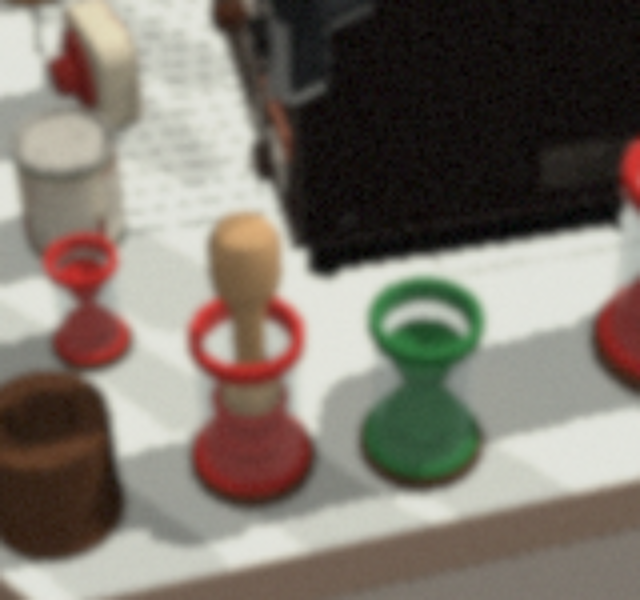

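The tamper stands upright in the middle red tube (shaft at (248,330) in the crop). Its top at z≈157 puts the foot at about 48, which is home. The green tube is untouched and the gripper is clear. Handing in.

```bash
python3 -c "
from bench import ctrl
print(ctrl.job_done())"
```

```text
the job is handed in; nothing more can be done
None
```

The red capsule is pushed to its hard stop, the tamper stands upright and released in the middle-sized red-collared tube, the green capsules were left alone, and the job is handed in at about 10 s; no verdict came back.

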